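# Close up the small-parts chest

### The arm

A 7-joint arm with a two-finger parallel gripper is mounted at the origin on the work surface. World frame = base frame: x ahead of the robot, y to its left, z up, the work surface at z = 0. Lengths are in mm, angles in rad, forces in N, time in s.
With the tool pointing down it reaches from about 400 to 875 mm from the base axis. Payload 19.3 kg.
Tool frame: the origin (TCP) lies at the very end of the fingers, on their centre line; the grasp point (between the pads) lies 19 mm behind it; z points along the fingers, y is the direction in which the jaws open and shut (so a half turn about z gives the same grasp; the last joint's range is limited). The gripper opens to 85 mm and grips with 20 to 120 N. Pads are 22 mm wide; open, the fingers measure 114 mm over their backs; the gripper's body (76 mm by 85 mm) begins 54 mm behind the grasp point. The pads swing forward as they close: fully open they stand 13 mm farther back than shut.
Start: joints at [-1.371, 0.521, -0.036, 1.599, 0.021, 1.021, -0.113], TCP at [166.606, 602.376, 203.891] pointing down, gripper open.
Joint ranges: [-2.91, 2.91], [-0.3, 2.13], [-1.5, 1.42], [0.17, 2.43], [-1.26, 4.41], [0.16, 1.93], [-2.52, 2.52]. Speed limits (rad/s): [1.89, 1.89, 2.39, 2.39, 3.01, 3.01, 3.01].

### API

Orientations are given as [roll, pitch, yaw] about the fixed x, y, z axes, in that order (R = Rz(yaw) Ry(pitch) Rx(roll)).
In Python, from rig import ctrl gives the robot as it stands. The module is installed in compiled form; this text tells all that it offers.
- The arm moves only by the tool move_arm, never from a script. Its argument "targets" is a list of rows, each a list of 3 entries, a list of its own where there are three numbers: the shift along the tool's x, y, z in m, then the turn, a rotation vector about the tool's x, y, z in rad, then the gripper's target within -1 to 1 (shut at 1, half-way at 0, fully open at -1). A call has exactly 5 rows; each row is the pose to reach, as a shift and turn from the pose measured when the call began, along the tool's axes at that moment; what a row does not reach only later rows make up. A row lasts 1/12 s, in which the tool goes at most 41.7 mm and 7.16 degrees, less where a joint would pass 70% of its speed; a pose out of reach is approached as far as the arm can. A call with a gripper value outside its range is refused whole. The fingers move at their own pace and stop on an object; "force" is the grip in N (left out, the last holds). Time passes only in rows, so rows that repeat a pose let the fingers close, or fill a call up. It gives the time, the measured TCP pose, the force and the opening at its end, in the units of the state.
- ctrl.state(): the state, without advancing time (a new reading comes with each control period).
- ctrl.camera(name): name is "scene" or "top" or "wrist"; returns (picture, depth): 480x640x3 uint8, red, green, blue; 480x640 float32, mm along the optical axis (not along the pixel's ray), 0 where there is no reading.
- ctrl.camera_info(name): a dict with "fx", "fy", "cx", "cy" (pixels), "k1" (the pictures are not rectified: a ray, as slopes to the right and down, at radius r is drawn at 1 + k1 r^2 times it, then the intrinsics apply), "R" (3x3) and "t" (3): a world point X has camera coordinates R X + t. Camera axes: x right, y down, z forward; pixel columns grow to the right and rows downward; lengths in mm; the calibration is good to about 2 mm. A picture is of the moment at which its call begins: read the wrist's pose just before it. camera_info takes no time and is no camera call; for the wrist camera it gives the pose at the moment of the call.
- ctrl.sign_off(): hands the job in, once; it reports no verdict.
Trained networks look in the newest picture that a camera, given by its name, has taken for a name from the list of things; names that differ only in an ending like _2 or _b are one class to them, and where a whole thing is asked for, a point or a joint stands for the part that bears it (a point fixed in the world has none). Each returns a list of dicts, best first, with "p" (0 to 1); they miss things now and then, are a little off and sometimes report something else, mostly with a low value. They report only what shows in the picture. A call takes as long as a camera call. They do not tell look-alikes from the thing itself.
- ctrl.recognise(thing, camera): "centre" ([column, row] in pixels, amid what is visible of it).
- ctrl.landmark_of(thing, camera): "centre" ([column, row] in pixels: a listed point, or the origin of a listed thing).
The state is a dict: "time": time; "q": joint angles; "dq": joint speeds; "tau": joint torques, N m; "eef_pos": TCP position; "tool_rot": TCP orientation; "force": force on the tool from outside, world axes, zero at the start; "moment": the same for the moment, N m; "opening": finger opening in mm.
Only numpy, scipy, OpenCV 4.12 (cv2) and the standard library are available. Lean on these libraries where they do the work, as an engineer would, in place of code of your own. Each camera call takes 0.05 s, during which the arm holds its last target.

### The job

Close up the green small-parts chest using only your fingertips: push both open drawers fully home, and only then push the lid down until it lies flat shut, without slamming it. Grasp and lift nothing: what lies in the chest stays in it, and the things standing around it stay where they are.

Things in the scene. Friction and masses are not known exactly. Their poses are not given: they have to be found in the camera images.
- chest: green chest fixed to the bench, 130 mm deep (x) x 260 mm wide (y) x 85 mm high without its lid; two drawers side by side below, an open well (floor 50 mm above the bench, walls 8 mm) on top under the lid. Origin at the centre of its underside, on the bench; x points to the back (hinge side), away from the robot, y to its left, z up. The front of the carcass is at x = -65 mm
- drawer_left (a joint): left drawer: 0 = fully home, grows in m as it stands out to the front (the chest's -x), at most 0.085. It slides with about 1.5 N friction and stays where left; no spring or latch
- drawer_right (a joint): right drawer, the same
- drawer_left_front (a point): centre of the outer face of the left drawer's pale wooden front, which is 122 mm wide, 12 mm thick and 62 mm high (from 6 to 68 mm above the bench), flat and without a handle. It moves with the drawer; with the drawer home it lies at x = -77, y = 64, z = 37 mm in the chest's frame; axes as the chest's
- drawer_right_front (a point): the same for the right drawer; with it home at x = -77, y = -64, z = 37 mm in the chest's frame
- lid (a joint): lid angle: 0 = flat shut on the chest, grows in rad as it opens upward (1.57 = upright, at most 1.6). It starts propped open, leaning towards the robot. The stiff hinge (about 0.32 N m friction) holds it at any angle, so it must be pushed all the way down; no latch
- lid_hinge (a point): middle of the lid's hinge line, at x = 65, y = 0, z = 86 mm in the chest's frame; the line runs along the chest's y. The frame turns with the lid
- lid_edge (a point): middle of the lid's free edge, 137 mm from the hinge line. The lid is a flat green panel 137 x 264 mm, 8 mm thick, brass-cornered on its outer face (away from the robot when open, on top when shut); the hinge line lies in its inner face, this point halfway through its thickness. Shut, its top is 94 mm above the bench. x of this frame points from the edge to the hinge, z out of the outer face
- sanding_block: cork sanding block, 55 x 35 x 22 mm, lying in the chest's top well; stays there; origin at the centre of its underside
- oak_offcut: dark oak offcut, 24 x 70 x 24 mm, lying in the chest's top well; stays there; origin at the centre of its underside
- glue_bottle: yellow wood-glue bottle with red label and orange nozzle, 56 mm diameter, 156 mm tall, standing beside the chest; a bystander; origin at the centre of its underside
- filler_jar: white-capped jar of filler, 64 mm diameter, 70 mm tall, standing on the other side of the chest from the glue bottle; a bystander; origin at the centre of its underside
- foam_model: white foam model, 90 x 120 x 80 mm, lying beside the chest, near its front; a bystander; origin at the centre of its underside
- tape_measure: black and yellow tape measure, 70 x 38 x 60 mm, lying beside the chest, near its front; a bystander; origin at the centre of its underside
Not all that is in view belongs to the job. What is shaped like the oak_offcut but turquoise or yellow is not meant. What is shaped like the sanding_block but purple or white is not meant.

How it is judged (in metres and radians):
On the way, in this order (a step that is already met when the one before it is completed fails the run):
1. both drawers are fully home while the lid still stands open (value of joint each of drawer_left, drawer_right below 0.004 m and value of joint lid above 0.8 rad), for 0.2 s.
2. the lid lies flat shut (value of joint lid below 0.05 rad), for 0.2 s.
At the end, for the whole second after the job is handed in: both drawers home within 4 mm, the lid shut within 0.05 rad and at rest, the sanding block and offcut in the well, and every bystander within 20 mm of where it stood (value of joint each of drawer_left, drawer_right below 0.004 m and value of joint lid below 0.05 rad and velocity of joint lid between -0.05 and 0.05 rad/s and height (world z) of each of sanding_block, oak_offcut below 0.07 m and distance of each of glue_bottle, filler_jar, foam_model, tape_measure from where it was at the start of the episode below 0.02 m); the robot touches nothing.
It fails at once if the lid is slammed: it turns shut faster than 5 rad/s (velocity of joint lid below -5 rad/s).
It fails at once if a drawer is drawn farther out than 80 mm (value of joint any of drawer_left, drawer_right above 0.08 m).
It fails at once if something in the well is lifted (height (world z) of any of sanding_block, oak_offcut above 0.075 m).
It fails at once if a bystander is moved more than 20 mm, lifted or tipped (distance of any of glue_bottle, filler_jar, foam_model, tape_measure from where it was at the start of the episode above 0.02 m or angle between any of glue_bottle, filler_jar, foam_model, tape_measure's own z axis and vertical above 0.4 rad).
It also fails if it takes over 58 s, if anything falls off the work surface, if the arm or the gripper's body presses on something with over 40 N, if the wrist force passes 120 N, or if a joint passes its speed limit or range.

## Working session

There is one attempt and no reset: what is moved stays moved. The work goes in short steps, Python scripts to look and compute and a tool call to move; the robot and the scene stay as the last step left them, time stands still between calls to the robot, and variables do not carry over. Pictures are saved under pics/ and viewed, and the job is handed in when it is done.

Besides the shell and the picture viewer there is one more tool, called after ">>>" by a JSON object that holds its "method" and its "body". move_arm: Moves the arm, as the interface text tells. Its arguments: {"type":"object","properties":{"targets":{"type":"array","items":{"type":"array"}},"force":{"type":"number"}},"required":["targets"]}

```bash
mkdir -p pics; ls; cat > h.py <<'E'
import numpy as np, cv2
from rig import ctrl
from scipy.spatial.transform import Rotation as Rn
def save(n,img): cv2.imwrite('pics/%s.png'%n, img[:,:,::-1])
def world(info,u,v,d):
    u=np.asarray(u,float);v=np.asarray(v,float)
    x=(u-info['cx'])/info['fx'];y=(v-info['cy'])/info['fy']
    a,b=x.copy(),y.copy()
    for _ in range(10):
        s=1+info['k1']*(a*a+b*b); a=x/s;b=y/s
    P=np.stack([a*d,b*d,np.asarray(d)*np.ones_like(a)],-1)
    return (P-np.array(info['t']).ravel())@np.array(info['R'])
E
python3 - <<'E'
from h import *
for n in ['scene','top','wrist']:
    i=ctrl.camera_info(n); p,d=ctrl.camera(n); save(n+'0',p); np.savez('%s0.npz'%n,p=p,d=d,**{k:i[k] for k in i})
    print(n,i)
print(ctrl.state())
E
```

```text
pics
scene {'fx': 564.8511731417973, 'fy': 564.8511731417973, 'cx': 319.3807945894709, 'cy': 246.87331453956995, 'k1': 0.04827654780889319, 'R': array([[-0.79797585,  0.60246051,  0.01660948],
       [ 0.41259334,  0.56616496, -0.71359931],
       [-0.43931911, -0.56258206, -0.70035716]]), 't': array([ 442.01172512, -206.09041616, 1291.82124771])}
top {'fx': 450.54907378623534, 'fy': 450.54907378623534, 'cx': 324.496732373593, 'cy': 245.06051848363674, 'k1': -0.044250625718736974, 'R': array([[-0.01595687, -0.99986047,  0.00494238],
       [-0.97984381,  0.01465263, -0.19922701],
       [ 0.19912679, -0.0080218 , -0.9799409 ]]), 't': array([ 37.56830097, 611.35730167, 806.1545804 ])}
wrist {'fx': 386.51494524360584, 'fy': 386.51494524360584, 'cx': 314.34177696447887, 'cy': 246.21231784937532, 'k1': -0.03070103101596967, 'R': array([[ 2.66213873e-01,  9.63913984e-01, -7.11419887e-05],
       [ 9.26916384e-01, -2.55975618e-01,  2.74413009e-01],
       [ 2.64492326e-01, -7.31184926e-02, -9.61611926e-01]]), 't': array([-626.14126095,  -36.29086933,  379.20221383])}
{'time': 0.15, 'q': array([-1.37119862,  0.52187485, -0.03630509,  1.59982642,  0.02119904,
        1.02114681, -0.11277284]), 'dq': array([-0.00159593, -0.00184148, -0.00123416, -0.00196693,  0.00113539,
       -0.00141698,  0.00203029]), 'tau': array([ 1.06503834e-03, -9.27395654e+01,  1.98012941e+00, -3.70061231e+01,
        1.79382751e-02,  6.29968607e-03, -2.98571263e-05]), 'eef_pos': array([166.55628846, 602.1206695 , 203.47776044]), 'tool_rot': array([-3.14072484e+00,  6.93388402e-05,  2.87178903e+00]), 'force': array([ 0.06173908, -0.11768144, -0.06845688]), 'moment': array([ 0.04558361,  0.01770351, -0.01562762]), 'opening': 85.37533946008439}
```

View pics/scene0.png

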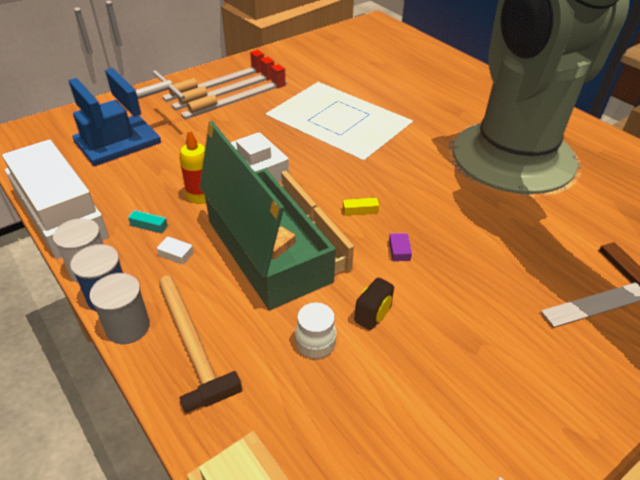

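View pics/top0.png

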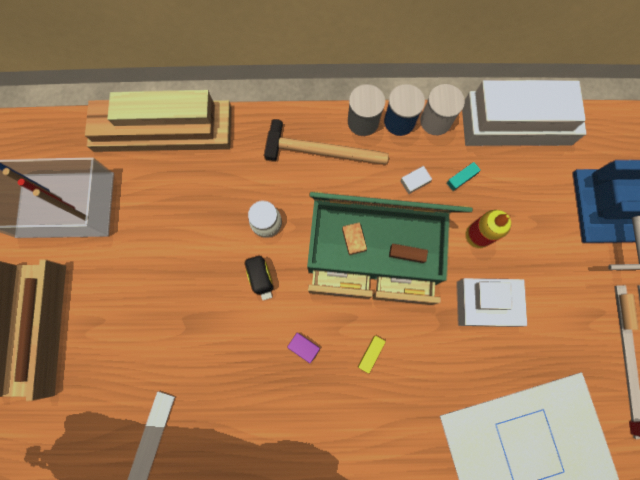

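```bash
python3 - <<'E'
from h import *
f=np.load('top0.npz'); d=f['d']; info={k:f[k] for k in ['fx','fy','cx','cy','k1','R','t']}
V,U=np.mgrid[0:480,0:640]
W=world(info,U,V,d); np.save('Wtop.npy',W)
p=f['p'].astype(int)
# zoom
save('top_zoom',cv2.resize(f['p'][170:330,240:540],(800,427),interpolation=cv2.INTER_CUBIC))
for c in range(305,450,12):
    print(c,[(r,*W[r,c].round().astype(int)) for r in range(190,306,5)])
E
```

```text
305 [(190, np.int64(744), np.int64(67), np.int64(-1)), (195, np.int64(733), np.int64(67), np.int64(-1)), (200, np.int64(721), np.int64(67), np.int64(1)), (205, np.int64(712), np.int64(67), np.int64(-3)), (210, np.int64(700), np.int64(67), np.int64(2)), (215, np.int64(689), np.int64(67), np.int64(0)), (220, np.int64(679), np.int64(68), np.int64(-3)), (225, np.int64(668), np.int64(68), np.int64(-3)), (230, np.int64(657), np.int64(68), np.int64(1)), (235, np.int64(647), np.int64(68), np.int64(-1)), (240, np.int64(636), np.int64(68), np.int64(-2)), (245, np.int64(626), np.int64(68), np.int64(-2)), (250, np.int64(614), np.int64(68), np.int64(2)), (255, np.int64(605), np.int64(68), np.int64(-3)), (260, np.int64(594), np.int64(68), np.int64(-2)), (265, np.int64(583), np.int64(68), np.int64(-1)), (270, np.int64(573), np.int64(68), np.int64(1)), (275, np.int64(563), np.int64(68), np.int64(-1)), (280, np.int64(553), np.int64(68), np.int64(-1)), (285, np.int64(543), np.int64(69), np.int64(-3)), (290, np.int64(532), np.int64(69), np.int64(1)), (295, np.int64(522), np.int64(69), np.int64(2)), (30
[... 14182 characters left out ...]
p.int64(-232), np.int64(-1)), (245, np.int64(621), np.int64(-231), np.int64(-2)), (250, np.int64(610), np.int64(-230), np.int64(-1)), (255, np.int64(599), np.int64(-228), np.int64(3)), (260, np.int64(590), np.int64(-229), np.int64(-3)), (265, np.int64(579), np.int64(-228), np.int64(-3)), (270, np.int64(568), np.int64(-227), np.int64(-1)), (275, np.int64(558), np.int64(-226), np.int64(0)), (280, np.int64(548), np.int64(-225), np.int64(1)), (285, np.int64(538), np.int64(-225), np.int64(-2)), (290, np.int64(527), np.int64(-224), np.int64(-1)), (295, np.int64(517), np.int64(-223), np.int64(1)), (300, np.int64(507), np.int64(-223), np.int64(-2)), (305, np.int64(497), np.int64(-221), np.int64(2))]
```

View pics/top_zoom.png

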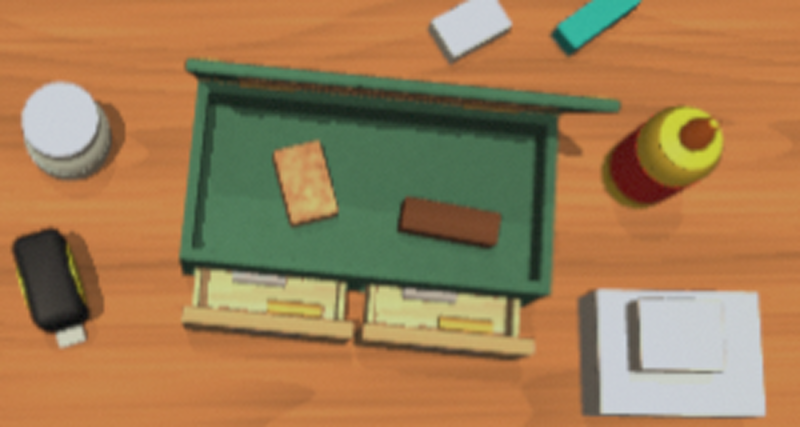

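```bash
python3 - <<'E'
from h import *
f=np.load('top0.npz'); W=np.load('Wtop.npy'); p=f['p'].astype(int); d=f['d']
R,G,B=p[...,0],p[...,1],p[...,2]
green=(G>R*1.25)&(G>B*1.05)
reg=np.zeros_like(green); reg[180:310,290:480]=1
m=green&reg&(abs(W[...,2]-85)<4)&(d>0)
pts=W[m][:,:2].astype(np.float32)
print(len(pts),cv2.minAreaRect(pts))
# front edge and left/right edges robust
psi=-0.097
for it in range(1):
  best=None
  for psi in np.arange(-0.16,-0.03,0.002):
    c,s=np.cos(psi),np.sin(psi)
    L=np.c_[pts[:,0]*c+pts[:,1]*s, -pts[:,0]*s+pts[:,1]*c]
    lo=np.percentile(L,1,axis=0);hi=np.percentile(L,99,axis=0)
    # sharpness of the histogram
    hx=np.histogram(L[:,0],np.arange(lo[0]-5,hi[0]+5,2))[0];hy=np.histogram(L[:,1],np.arange(lo[1]-5,hi[1]+5,2))[0]
    sc=(hx**2).sum()+(hy**2).sum()
    if best is None or sc>best[0]: best=(sc,psi,lo,hi)
print(best)
psi=best[1];c,s=np.cos(psi),np.sin(psi)
L=np.c_[pts[:,0]*c+pts[:,1]*s, -pts[:,0]*s+pts[:,1]*c]
np.set_printoptions(linewidth=200)
for a in (0,1):
    h,e=np.histogram(L[:,a],np.arange(L[:,a].min(),L[:,a].max()+2,3)); print(e[:-1].round(),h,sep='\n')
E
python3 - <<'E'
from h import *
f=np.load('top0.npz'); W=np.load('Wtop.npy'); d=f['d']
m=np.zeros(d.shape,bool); m[275:310,300:450]=1
m&=(abs(W[...,2]-68)<4)&(W[...,0]<540)
P=W[m]
for lo,hi in ((-190,-75),(-65,45)):
    q=P[(P[:,1]>lo)&(P[:,1]<hi)]
    k=np.polyfit(q[:,1],q[:,0],1); r=q[:,0]-np.polyval(k,q[:,1]); print(len(q),k,np.arctan(-k[0]),np.percentile(r,[2,50,98]),q[:,1].min(),q[:,1].max(),np.polyval(k,[lo,hi]))
print(np.sort(P[:,1])[::25].round())
m=np.zeros(d.shape,bool); m[188:215,300:475]=1; m&=(W[...,2]>100)&(W[...,2]<240)
P=W[m]
for a in range(100,235,10):
    q=P[(P[:,2]>=a)&(P[:,2]<a+10)]; print(a,len(q),q.min(0).round() if len(q) else '',q.max(0).round() if len(q) else '')
E
python3 - <<'E'
from h import *
for cam in ['top','scene']:
    for t in ['chest','drawer_left_front','drawer_right_front','lid_edge','lid_hinge','sanding_block','oak_offcut','glue_bottle','filler_jar','foam_model','tape_measure']:
        print(cam,t,[ (np.round(x['centre']),round(x['p'],2)) for x in ctrl.landmark_of(t,cam)[:2]])
print(ctrl.state()['time'])
E
```

```text
1552 ((616.0534057617188, -74.44288635253906), (258.0850524902344, 130.54949951171875), 83.31230926513672)
(np.int64(188182), np.float64(-0.10799999999999996), array([ 555.72731257, -135.25441639]), array([684.89619079, 120.84984519]))
[555. 558. 561. 564. 567. 570. 573. 576. 579. 582. 585. 588. 591. 594. 597. 600. 603. 606. 609. 612. 615. 618. 621. 624. 627. 630. 633. 636. 639. 642. 645. 648. 651. 654. 657. 660. 663. 666. 669.
 672. 675. 678. 681. 684.]
[188 220 197  26  12  10  12  10  12  11  13  13   8  15  11  12  10  10  12   9  13   8  12   7  14  11  14  10  13  13   6  11  11  13   8  12  10  12   8  11  90 208 175  51]
[-137. -134. -131. -128. -125. -122. -119. -116. -113. -110. -107. -104. -101.  -98.  -95.  -92.  -89.  -86.  -83.  -80.  -77.  -74.  -71.  -68.  -65.  -62.  -59.  -56.  -53.  -50.  -47.  -44.  -41.
  -38.  -35.  -32.  -29.  -26.  -23.  -20.  -17.  -14.  -11.   -8.   -5.   -2.    1.    4.    7.   10.   13.   16.   19.   22.   25.   28.   31.   34.   37.   40.   43.   46.   49.   52.   55.   58.
   61.   64.   67.   70.   73.   76.   79.   82.   85.   88.   91
[... 2026 characters left out ...]
l [(array([488., 300.]), 0.78)]
top tape_measure [(array([259., 278.]), 0.67), (array([388., 204.]), 0.58)]
scene chest [(array([266., 252.]), 0.84)]
scene drawer_left_front [(array([334., 235.]), 0.63)]
scene drawer_right_front [(array([304., 195.]), 0.86)]
scene lid_edge [(array([241., 160.]), 0.94)]
scene lid_hinge [(array([232., 227.]), 0.62)]
scene sanding_block [(array([274., 249.]), 0.81), (array([400., 252.]), 0.73)]
scene oak_offcut [(array([243., 161.]), 0.25)]
scene glue_bottle [(array([196., 198.]), 0.96)]
scene filler_jar [(array([280., 249.]), 0.66), (array([316., 341.]), 0.59)]
scene foam_model [(array([257., 169.]), 0.63)]
scene tape_measure [(array([369., 317.]), 0.62)]
1.25
```

```bash
cat >> h.py <<'E'
C0=np.array([616.1,-74.4,0.]); PSI=-0.106
RC=Rn.from_euler('z',PSI).as_matrix()
def c2w(p): return C0+RC@np.array(p,float)
def w2c(p): return RC.T@(np.array(p,float)-C0)
def rel(target,rpy=None):
    s=ctrl.state(); R=Rn.from_euler('xyz',s['tool_rot']).as_matrix()
    sh=R.T@(np.array(target,float)-s['eef_pos'])
    rv=np.zeros(3)
    if rpy is not None: rv=Rn.from_matrix(R.T@Rn.from_euler('xyz',rpy).as_matrix()).as_rotvec()
    print('t',round(s['time'],2),'pos',s['eef_pos'].round(1),'chest',w2c(s['eef_pos']).round(1),'rot',s['tool_rot'].round(3),'F',s['force'].round(1),'open',round(s['opening'],1))
    print('shift m',(sh/1000).round(3),'turn',rv.round(3)); return sh,rv
Y=[np.pi,0,np.pi+PSI]
E
python3 - <<'E'
from h import *
rel([330,430,220],Y); rel([450,180,220],Y); print(c2w([-135,64,0]),c2w([-135,-64,0]))
E
```

```text
t 1.25 pos [166.6 602.4 203.9] chest [-518.6  625.4  203.9] rot [-3.142 -0.     2.872] F [ 0.1  0.1 -0.2] open 85.4
shift m [-0.203 -0.123 -0.016] turn [-0.    -0.    -0.164]
t 1.25 pos [166.6 602.4 203.9] chest [-518.6  625.4  203.9] rot [-3.142 -0.     2.872] F [ 0.1  0.1 -0.2] open 85.4
shift m [-0.386 -0.332 -0.016] turn [-0.    -0.    -0.164]
[488.62902309   3.52400173   0.        ] [ 475.08641716 -123.75756734    0.        ]
```

>>> {"method": "move_arm", "body": {"targets": [[[-0.034, -0.02, -0.01], [0, 0, -0.1], 1], [[-0.068, -0.041, -0.016], [0, 0, -0.164], 1], [[-0.102, -0.062, -0.016], [0, 0, -0.164], 1], [[-0.136, -0.082, -0.016], [0, 0, -0.164], 1], [[-0.17, -0.103, -0.016], [0, 0, -0.164], 1]], "force": 60}}

```text
time: 1.67
eef_pos: [304.1, 456.3, 220.1]
tool_rot: [3.141, 0.0, 3.036]
force: [1.0, 1.4, -1.1]
opening: 25.9
```

```bash
python3 - <<'E'
from h import *
rel([450,180,220],Y); print(ctrl.state()['q'].round(2))
E
```

```text
t 1.67 pos [304.1 456.3 220.1] chest [-366.4  494.7  220.1] rot [3.141 0.    3.036] F [ 1.   1.4 -1.1] open 25.9
shift m [-0.174 -0.259  0.   ] turn [0. 0. 0.]
[-1.06  0.38 -0.04  1.79  0.02  0.97  0.36]
```

>>> {"method": "move_arm", "body": {"targets": [[[-0.022, -0.032, 0], [0, 0, 0], 1], [[-0.045, -0.065, 0], [0, 0, 0], 1], [[-0.067, -0.1, 0], [0, 0, 0], 1], [[-0.09, -0.134, 0], [0, 0, 0], 1], [[-0.112, -0.167, 0], [0, 0, 0], 1]]}}

```text
time: 2.08
eef_pos: [398.5, 276.5, 220.3]
tool_rot: [3.141, 0.001, 3.036]
force: [1.3, -0.0, -0.5]
opening: 0.3
```

```bash
python3 - <<'E'
from h import *
rel(c2w([-150,64,200]),Y); print(ctrl.state()['q'].round(2))
E
```

```text
t 2.08 pos [398.5 276.5 220.3] chest [-253.5  325.9  220.3] rot [3.141e+00 1.000e-03 3.036e+00] F [ 1.3 -0.  -0.5] open 0.3
shift m [-0.103 -0.262  0.02 ] turn [0.001 0.001 0.   ]
[-0.75  0.28  0.03  1.94 -0.01  0.92  0.75]
```

>>> {"method": "move_arm", "body": {"targets": [[[-0.015, -0.037, 0], [0, 0, 0], 1], [[-0.03, -0.074, 0], [0, 0, 0], 1], [[-0.045, -0.111, 0.005], [0, 0, 0], 1], [[-0.06, -0.15, 0.01], [0, 0, 0], 1], [[-0.075, -0.188, 0.015], [0, 0, 0], 1]]}}

```text
time: 2.5
eef_pos: [453.4, 79.7, 205.4]
tool_rot: [3.14, 0.001, 3.036]
force: [2.0, 0.4, -0.2]
opening: 0.0
```

```bash
python3 - <<'E'
from h import *
rel(c2w([-150,64,35]),Y); print(ctrl.state()['q'].round(2))
E
```

```text
t 2.5 pos [453.4  79.7 205.4] chest [-178.1  136.   205.4] rot [3.140e+00 1.000e-03 3.036e+00] F [ 2.   0.4 -0.2] open 0.0
shift m [-0.028 -0.072  0.17 ] turn [0.001 0.001 0.   ]
[-0.41  0.26  0.13  2.02 -0.05  0.86  1.21]
```

>>> {"method": "move_arm", "body": {"targets": [[[-0.014, -0.036, 0.01], [0, 0, 0], 1], [[-0.028, -0.072, 0.03], [0, 0, 0], 1], [[-0.028, -0.072, 0.07], [0, 0, 0], 1], [[-0.028, -0.072, 0.11], [0, 0, 0], 1], [[-0.028, -0.072, 0.15], [0, 0, 0], 1]]}}

```text
time: 2.92
eef_pos: [474.3, 4.6, 54.2]
tool_rot: [3.14, 0.003, 3.034]
force: [1.6, 1.0, -0.4]
opening: -0.1
```

```bash
python3 - <<'E'
from h import *
rel(c2w([-118,64,35]),Y); rel(c2w([-88,64,35]),Y);print(ctrl.state()['q'].round(2))
p,d=ctrl.camera('scene'); save('scene1',p)
E
```

```text
t 2.92 pos [474.3   4.6  54.2] chest [-149.4   63.5   54.2] rot [3.140e+00 3.000e-03 3.034e+00] F [ 1.6  1.  -0.4] open -0.1
shift m [-0.031  0.     0.019] turn [ 0.002  0.003 -0.001]
t 2.92 pos [474.3   4.6  54.2] chest [-149.4   63.5   54.2] rot [3.140e+00 3.000e-03 3.034e+00] F [ 1.6  1.  -0.4] open -0.1
shift m [-0.061  0.001  0.019] turn [ 0.002  0.003 -0.001]
[-0.22  0.53  0.12  2.12 -0.13  0.5   1.45]
```

View pics/scene1.png

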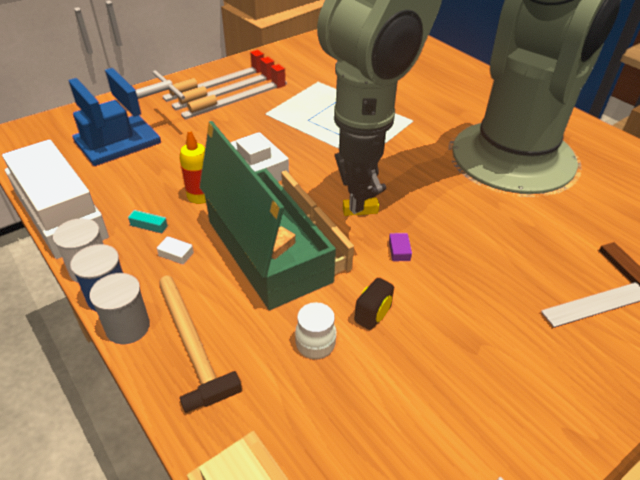

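>>> {"method": "move_arm", "body": {"targets": [[[0, 0, 0.019], [0, 0, 0], 1], [[-0.015, 0, 0.019], [0, 0, 0], 1], [[-0.03, 0, 0.019], [0, 0, 0], 1], [[-0.04, 0, 0.019], [0, 0, 0], 1], [[-0.05, 0, 0.019], [0, 0, 0], 1]]}}

```text
time: 3.38
eef_pos: [520.5, -0.4, 28.9]
tool_rot: [-3.141, -0.007, 3.036]
force: [-2.1, 0.3, -1.3]
opening: 0.1
```

```bash
python3 - <<'E'
from h import *
rel(c2w([-88,64,35]),Y)
E
```

```text
t 3.38 pos [ 5.205e+02 -4.000e-01  2.890e+01] chest [-102.9   63.4   28.9] rot [-3.141 -0.007  3.036] F [-2.1  0.3 -1.3] open 0.1
shift m [-0.015  0.001 -0.006] turn [-0.001 -0.007  0.   ]
```

>>> {"method": "move_arm", "body": {"targets": [[[-0.006, 0, -0.002], [0, 0, 0], 1], [[-0.01, 0, -0.004], [0, 0, 0], 1], [[-0.012, 0, -0.006], [0, 0, 0], 1], [[-0.014, 0, -0.006], [0, 0, 0], 1], [[-0.014, 0, -0.006], [0, 0, 0], 1]]}}

```text
time: 3.8
eef_pos: [534.8, -1.8, 35.4]
tool_rot: [-3.141, -0.006, 3.036]
force: [0.2, -0.3, 0.1]
opening: -0.1
```

```bash
python3 - <<'E'
from h import *
rel(c2w([-84,64,35]),Y)
p,d=ctrl.camera('top'); save('top2',cv2.resize(p[170:330,240:540],(800,427),interpolation=cv2.INTER_CUBIC)); np.savez('top2.npz',p=p,d=d)
E
```

```text
t 3.8 pos [534.8  -1.8  35.4] chest [-88.5  63.6  35.4] rot [-3.141 -0.006  3.036] F [ 0.2 -0.3  0.1] open -0.1
shift m [-0.005  0.     0.   ] turn [-0.001 -0.006  0.001]
```

View pics/top2.png

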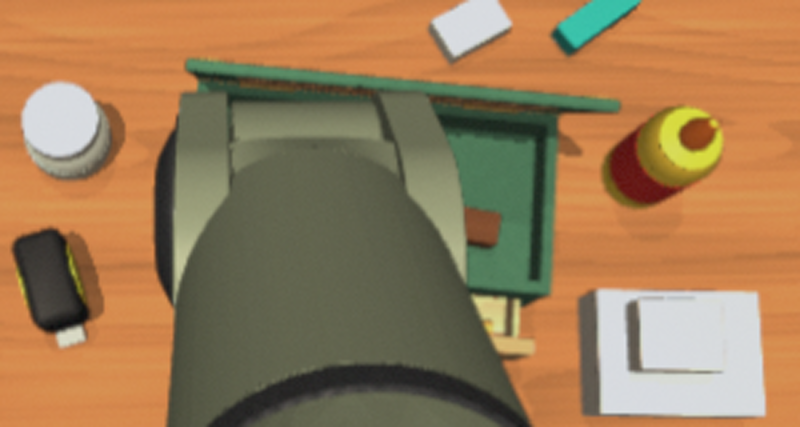

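>>> {"method": "move_arm", "body": {"targets": [[[-0.002, 0, 0], [0, 0, 0], 1], [[-0.003, 0, 0], [0, 0, 0], 1], [[-0.004, 0, 0], [0, 0, 0], 1], [[-0.005, 0, 0], [0, 0, 0], 1], [[-0.005, 0, 0], [0, 0, 0], 1]]}}

```text
time: 4.27
eef_pos: [536.8, -2.1, 34.8]
tool_rot: [-3.141, -0.012, 3.036]
force: [-16.5, 1.5, 12.2]
opening: -0.1
```

```bash
python3 - <<'E'
from h import *
rel(c2w([-80,64,35]),Y)
p,d=ctrl.camera('wrist'); save('wrist2',p)
E
```

```text
t 4.27 pos [536.8  -2.1  34.8] chest [-86.5  63.5  34.8] rot [-3.141 -0.012  3.036] F [-16.5   1.5  12.2] open -0.1
shift m [-0.006  0.    -0.   ] turn [-0.001 -0.012  0.001]
```

View pics/wrist2.png

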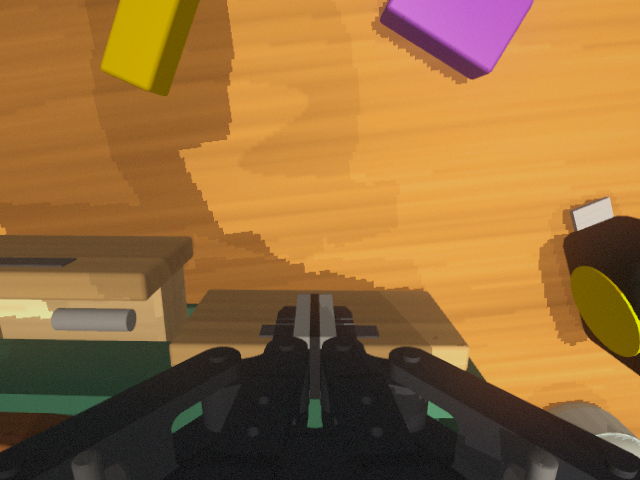

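>>> {"method": "move_arm", "body": {"targets": [[[0.02, 0, 0], [0, 0, 0], 1], [[0.045, 0, -0.02], [0, 0, 0], 1], [[0.05, -0.035, -0.04], [0, 0, 0], 1], [[0.05, -0.07, -0.04], [0, 0, 0], 1], [[0.05, -0.105, -0.04], [0, 0, 0], 1]]}}

```text
time: 4.73
eef_pos: [476.9, -102.1, 76.7]
tool_rot: [-3.141, -0.009, 3.038]
force: [0.9, -0.7, -0.9]
opening: 0.2
```

```bash
python3 - <<'E'
from h import *
rel(c2w([-140,-64,35]),Y)
p,d=ctrl.camera('top'); save('top3',cv2.resize(p[170:330,240:540],(800,427),interpolation=cv2.INTER_CUBIC)); np.savez('top3.npz',p=p,d=d)
E
```

```text
t 4.73 pos [ 476.9 -102.1   76.7] chest [-135.5  -42.3   76.7] rot [-3.141 -0.009  3.038] F [ 0.9 -0.7 -0.9] open 0.2
shift m [ 0.004 -0.022  0.042] turn [-0.001 -0.009  0.003]
```

View pics/top3.png

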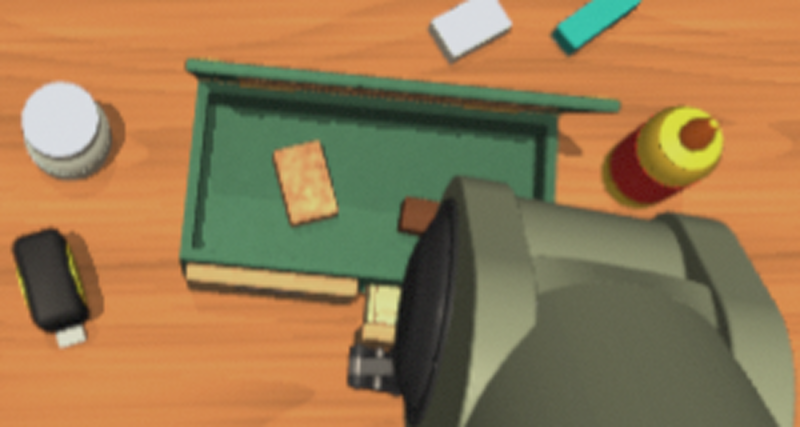

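>>> {"method": "move_arm", "body": {"targets": [[[0.004, -0.022, 0.02], [0, 0, 0], 1], [[0.004, -0.022, 0.042], [0, 0, 0], 1], [[-0.01, -0.022, 0.042], [0, 0, 0], 1], [[-0.025, -0.022, 0.042], [0, 0, 0], 1], [[-0.036, -0.022, 0.042], [0, 0, 0], 1]]}}

```text
time: 5.2
eef_pos: [508.8, -136.0, 33.6]
tool_rot: [-3.137, -0.011, 3.03]
force: [-2.4, -1.0, 0.2]
opening: 0.2
```

```bash
python3 - <<'E'
from h import *
rel(c2w([-87,-64,35]),Y)
E
```

```text
t 5.2 pos [ 508.8 -136.    33.6] chest [-100.2  -72.6   33.6] rot [-3.137 -0.011  3.03 ] F [-2.4 -1.   0.2] open 0.2
shift m [-0.013  0.009 -0.002] turn [-0.004 -0.011 -0.006]
```

>>> {"method": "move_arm", "body": {"targets": [[[-0.005, 0, 0], [0, 0, 0], 1], [[-0.009, 0, 0], [0, 0, 0], 1], [[-0.012, 0, 0], [0, 0, 0], 1], [[-0.014, 0, 0], [0, 0, 0], 1], [[-0.016, 0, 0], [0, 0, 0], 1]]}}

```text
time: 5.62
eef_pos: [521.3, -137.3, 33.0]
tool_rot: [-3.138, -0.017, 3.03]
force: [-26.2, 3.6, 18.7]
opening: -0.3
```

```bash
python3 - <<'E'
from h import *
rel(c2w([-82,-70,35]),Y)
E
```

```text
t 5.62 pos [ 521.3 -137.3   33. ] chest [-87.6 -72.6  33. ] rot [-3.138 -0.017  3.03 ] F [-26.2   3.6  18.7] open -0.3
shift m [-0.006  0.003 -0.002] turn [-0.004 -0.017 -0.006]
```

>>> {"method": "move_arm", "body": {"targets": [[[0.02, 0, 0], [0, 0, 0], 1], [[0.055, 0, 0], [0, 0, 0], 1], [[0.075, 0, -0.03], [0, 0, 0], 1], [[0.08, 0, -0.07], [0, 0, 0], 1], [[0.08, 0, -0.11], [0, 0, 0], 1]]}}

```text
time: 6.03
eef_pos: [441.1, -128.0, 145.4]
tool_rot: [-3.138, -0.02, 3.029]
force: [2.4, -0.8, 0.0]
opening: 0.1
```

>>> {"method": "move_arm", "body": {"targets": [[[0.01, 0.03, -0.03], [0, 0, 0], 1], [[0.02, 0.05, -0.06], [0, 0, 0], 1], [[0.02, 0.05, -0.1], [0, 0, 0], 1], [[0.02, 0.05, -0.13], [0, 0, 0], 1], [[0.02, 0.05, -0.13], [0, 0, 0], 1]]}}

```text
time: 6.45
eef_pos: [431.5, -75.7, 281.0]
tool_rot: [-3.139, -0.011, 3.03]
force: [-0.2, 0.5, 0.3]
opening: -0.3
```

```bash
python3 - <<'E'
from h import *
rel(c2w([-87,-64,35]),Y)
i={k:ctrl.camera_info('wrist')[k] for k in ['fx','fy','cx','cy','k1','R','t']}
p,d=ctrl.camera('wrist'); save('wrist4',p); np.savez('wrist4.npz',p=p,d=d,**i)
p,d=ctrl.camera('top'); save('top4',cv2.resize(p[170:330,240:540],(800,427),interpolation=cv2.INTER_CUBIC)); np.savez('top4.npz',p=p,d=d)
p,d=ctrl.camera('scene'); save('scene4',p); np.savez('scene4.npz',p=p,d=d)
E
```

```text
t 6.45 pos [431.5 -75.7 281. ] chest [-183.4  -20.8  281. ] rot [-3.139 -0.011  3.03 ] F [-0.2  0.5  0.3] open -0.3
shift m [-0.099 -0.042  0.245] turn [-0.002 -0.011 -0.006]
```

View pics/top4.png

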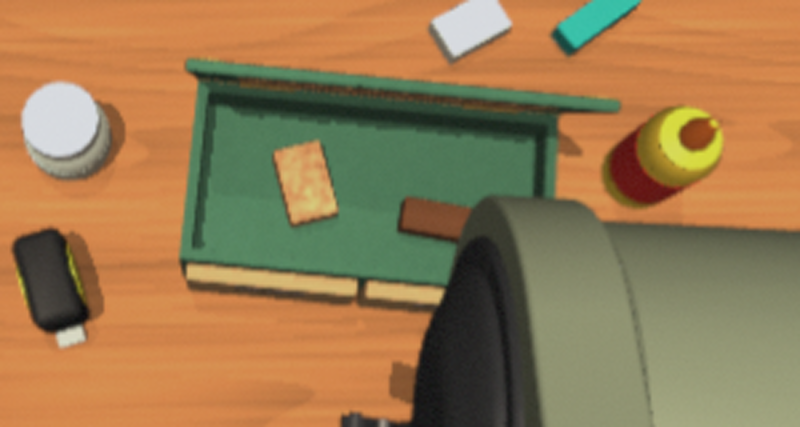

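View pics/wrist4.png

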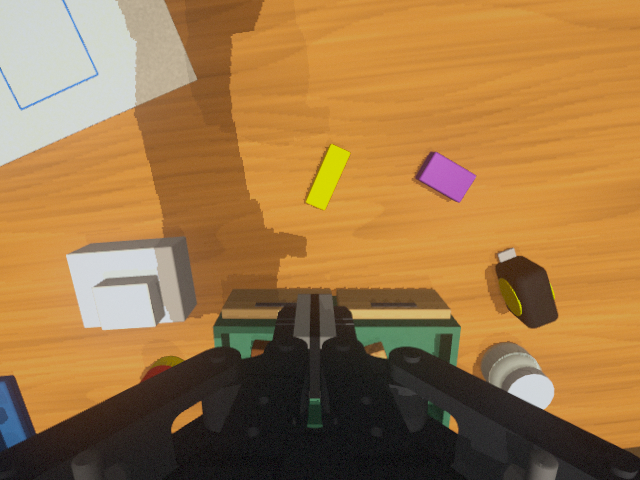

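View pics/scene4.png

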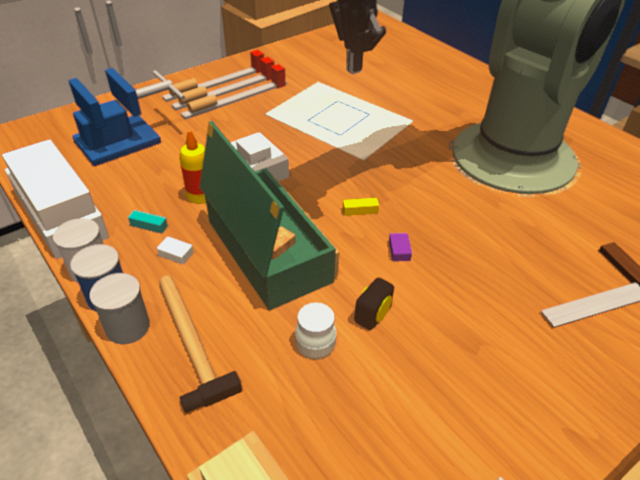

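```bash
python3 - <<'E'
from h import *
f=np.load('wrist4.npz'); info={k:f[k] for k in ['fx','fy','cx','cy','k1','R','t']}
V,U=np.mgrid[0:480,0:640]
W=world(info,U,V,f['d']); L=(W-C0)@RC
m=(abs(L[...,2]-68)<3)&(L[...,0]<-55)&(L[...,0]>-120)&(f['d']>0)
for lo,hi in((-120,-10),(10,120)):
    q=L[m&(L[...,1]>lo)&(L[...,1]<hi)]; print(len(q),np.percentile(q[:,0],[1,5,50,95,99]).round(1))
    m2=(L[...,2]<60)&(L[...,2]>15)&(L[...,1]>lo)&(L[...,1]<hi)&(L[...,0]<-55)&(L[...,0]>-120); q=L[m2]; print(' face',len(q),np.percentile(q[:,0],[5,50,95]).round(1))
Wt=np.load('Wtop.npy'); Lt=(Wt-C0)@RC
for a in ((-150,-60),(-60,40),(40,150)):
  m=(Lt[...,2]>110)&(Lt[...,2]<230)&(abs(Lt[...,0]-40)<60)&(Lt[...,1]>a[0])&(Lt[...,1]<a[1])
  q=Lt[m]; 
  for z in range(110,230,15):
    k=q[(q[:,2]>=z)&(q[:,2]<z+15)]
    if len(k): print(a,z,len(k),k[:,0].min().round(1),np.median(k[:,0]).round(1),k[:,0].max().round(1),k[:,2].max().round(1))
E
```

```text
684 [-76.1 -75.8 -70.3 -63.6 -63.1]
 face 1096 [-76.5 -75.8 -75.1]
1136 [-75.4 -74.9 -69.6 -62.7 -62.2]
 face 1422 [-75.6 -74.7 -74. ]
(-150, -60) 110 10 53.6 55.4 57.5 124.9
(-150, -60) 125 7 49.9 51.1 53.0 138.1
(-150, -60) 140 13 45.6 47.0 48.9 154.8
(-150, -60) 155 15 41.7 43.0 44.9 168.7
(-150, -60) 170 14 37.4 39.2 41.1 184.1
(-150, -60) 185 16 33.1 34.6 36.6 199.9
(-150, -60) 200 24 29.5 31.3 33.5 214.5
(-150, -60) 215 220 28.7 32.6 37.4 221.4
(-60, 40) 110 16 54.1 55.9 58.0 124.5
(-60, 40) 125 17 49.9 51.9 54.0 139.5
(-60, 40) 140 17 45.7 48.1 49.9 154.6
(-60, 40) 155 16 41.6 43.3 45.5 169.4
(-60, 40) 170 17 37.9 39.4 41.0 184.0
(-60, 40) 185 34 33.6 34.3 37.4 199.8
(-60, 40) 200 32 29.8 32.7 34.0 214.8
(-60, 40) 215 312 29.0 32.9 38.0 223.2
(40, 150) 110 13 54.4 56.6 59.3 124.6
(40, 150) 125 15 50.9 53.3 54.7 138.4
(40, 150) 140 14 46.8 48.9 51.2 154.8
(40, 150) 155 16 42.5 44.0 45.8 169.4
(40, 150) 170 17 38.0 40.6 42.1 184.7
(40, 150) 185 28 34.0 35.1 38.7 200.0
(40, 150) 200 22 30.7 32.4 34.3 214.8
(40, 150) 215 288 29.6 33.7 39.2 222.0
```

>>> {"method": "move_arm", "body": {"targets": [[[-0.04, 0.004, 0], [0, 0, 0], 1], [[-0.08, 0.008, 0], [0, 0, 0], 1], [[-0.12, 0.012, 0], [0, 0, 0], 1], [[-0.16, 0.016, 0], [0, 0, 0], 1], [[-0.2, 0.02, 0], [0, 0, 0], 1]]}}

```text
time: 7.02
eef_pos: [631.3, -78.5, 269.5]
tool_rot: [-3.138, -0.022, 3.029]
force: [-0.3, -0.4, 0.7]
opening: 0.2
```

```bash
python3 - <<'E'
from h import *
rel(c2w([85,0,270]),Y)
E
```

```text
t 7.02 pos [631.3 -78.5 269.5] chest [ 15.5  -2.4 269.5] rot [-3.138 -0.022  3.029] F [-0.3 -0.4  0.7] open 0.2
shift m [-0.069  0.003 -0.002] turn [-0.003 -0.022 -0.007]
```

>>> {"method": "move_arm", "body": {"targets": [[[-0.035, 0.002, -0.003], [0, -0.01, 0], 1], [[-0.07, 0.003, -0.003], [-0.003, -0.022, -0.007], 1], [[-0.07, 0.003, -0.003], [-0.003, -0.022, -0.007], 1], [[-0.071, 0.003, 0.02], [-0.003, -0.022, -0.007], 1], [[-0.072, 0.003, 0.05], [-0.003, -0.022, -0.007], 1]]}}

```text
time: 7.43
eef_pos: [702.5, -84.2, 217.0]
tool_rot: [-3.141, 0.001, 3.035]
force: [1.3, -0.9, -0.7]
opening: 0.0
```

```bash
python3 - <<'E'
from h import *
rel(c2w([80,0,198]),Y)
p,d=ctrl.camera('scene'); save('scene5',p)
E
```

```text
t 7.43 pos [702.5 -84.2 217. ] chest [ 87.   -0.6 217. ] rot [-3.141e+00  1.000e-03  3.035e+00] F [ 1.3 -0.9 -0.7] open 0.0
shift m [0.007 0.001 0.019] turn [-0.001  0.001 -0.   ]
```

View pics/scene5.png

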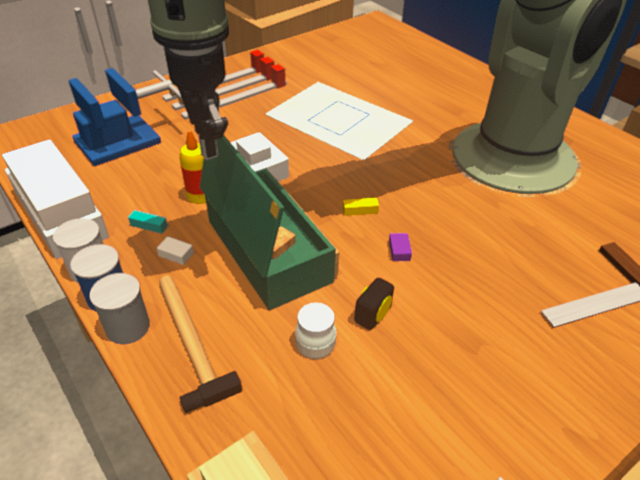

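```bash
cat >> h.py <<'E'
def arc(th,r=110,a=9.5): return np.array([65-r*np.cos(th)+8*np.sin(th)+a,0,86+r*np.sin(th)+8*np.cos(th)])
E
python3 - <<'E'
from h import *
s=ctrl.state()
R=Rn.from_euler('xyz',s['tool_rot']).as_matrix()
for P in [[75,0,205],[62,0,196]]+[arc(t) for t in (1.25,1.15,1.05,.95)]: print(np.round(P),(R.T@(c2w(P)-s['eef_pos'])/1000).round(3))
E
```

```text
[ 75   0 205] [0.009 0.    0.005]
[ 62   0 196] [0.022 0.    0.014]
[ 47.   0. 193.] [0.036 0.    0.017]
[ 37.   0. 190.] [0.047 0.    0.02 ]
[ 27.   0. 185.] [0.057 0.    0.025]
[ 17.   0. 180.] [0.066 0.    0.03 ]
```

>>> {"method": "move_arm", "body": {"targets": [[[0.008, 0, 0.008], [0, 0, 0], 1], [[0.018, 0, 0.015], [0, 0, 0], 1], [[0.03, 0, 0.016], [0, 0, 0], 1], [[0.038, 0, 0.018], [0, 0, 0], 1], [[0.047, 0, 0.02], [0, 0, 0], 1]]}}

```text
time: 7.9
eef_pos: [651.5, -78.7, 189.2]
tool_rot: [-3.14, -0.009, 3.035]
force: [1.7, 0.0, 0.6]
opening: 0.2
```

```bash
python3 - <<'E'
from h import *
s=ctrl.state()
p,d=ctrl.camera('scene'); save('scene6',p[80:320,100:420])
R=Rn.from_euler('xyz',s['tool_rot']).as_matrix(); print(w2c(s['eef_pos']),s['force'],s['tool_rot'])
for t in np.arange(1.2,0.3,-.1): print(t.round(2),np.round(arc(t)),(R.T@(c2w(arc(t))-s['eef_pos'])/1000).round(3))
E
```

```text
[ 35.67801667  -0.57056729 189.232165  ] [1.71781176 0.04776917 0.62434374] [-3.14047211 -0.00907605  3.03534739]
1.2 [ 42.   0. 191.] [-0.006  0.001 -0.002]
1.1 [ 32.   0. 188.] [0.004 0.001 0.002]
1.0 [ 22.   0. 183.] [0.014 0.001 0.006]
0.9 [ 12.   0. 177.] [0.023 0.001 0.012]
0.8 [  4.   0. 170.] [0.032 0.001 0.019]
0.7 [ -4.   0. 163.] [0.04  0.001 0.027]
0.6 [-12.   0. 155.] [0.047 0.001 0.035]
0.5 [-18.   0. 146.] [0.053 0.001 0.044]
0.4 [-24.   0. 136.] [0.059 0.001 0.054]
```

View pics/scene6.png

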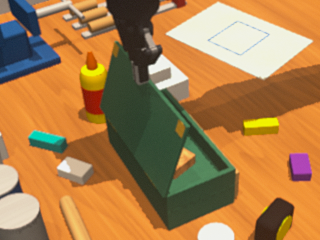

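>>> {"method": "move_arm", "body": {"targets": [[[0.009, 0, 0.004], [0, 0, 0], 1], [[0.018, 0, 0.009], [0, 0, 0], 1], [[0.026, 0, 0.014], [0, 0, 0], 1], [[0.033, 0, 0.02], [0, 0, 0], 1], [[0.04, 0, 0.027], [0, 0, 0], 1]]}}

```text
time: 8.37
eef_pos: [609.7, -74.5, 162.4]
tool_rot: [-3.141, -0.01, 3.035]
force: [-0.1, -0.3, 1.3]
opening: -0.0
```

```bash
python3 - <<'E'
from h import *
s=ctrl.state()
p,d=ctrl.camera('scene'); save('scene7',p[80:320,100:420])
R=Rn.from_euler('xyz',s['tool_rot']).as_matrix(); print(w2c(s['eef_pos']),s['force'],s['tool_rot'])
for t in np.arange(.8,-.09,-.1): print(t.round(2),np.round(arc(t)),(R.T@(c2w(arc(t))-s['eef_pos'])/1000).round(3))
E
```

```text
[ -6.30927214  -0.77214505 162.36964529] [-0.0666461  -0.27665102  1.32193806] [-3.14052159 -0.01032122  3.03498182]
0.8 [  4.   0. 170.] [-0.01   0.001 -0.008]
0.7 [ -4.   0. 163.] [-0.002  0.001 -0.001]
0.6 [-12.   0. 155.] [0.005 0.001 0.008]
0.5 [-18.   0. 146.] [0.012 0.001 0.017]
0.4 [-24.   0. 136.] [0.017 0.001 0.026]
0.3 [-28.   0. 126.] [0.022 0.001 0.036]
0.2 [-32.   0. 116.] [0.025 0.001 0.047]
0.1 [-34.   0. 105.] [0.027 0.001 0.058]
0.0 [-36.   0.  94.] [0.028 0.001 0.069]
```

View pics/scene7.png

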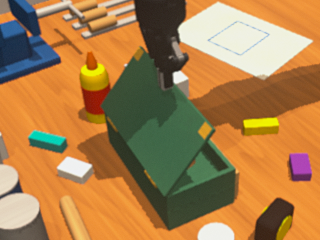

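>>> {"method": "move_arm", "body": {"targets": [[[0.006, 0, 0.008], [0, 0, 0], 1], [[0.012, 0, 0.016], [0, 0, 0], 1], [[0.017, 0, 0.025], [0, 0, 0], 1], [[0.021, 0, 0.034], [0, 0, 0], 1], [[0.024, 0, 0.043], [0, 0, 0], 1]]}}

```text
time: 8.83
eef_pos: [583.1, -71.7, 117.4]
tool_rot: [-3.14, -0.013, 3.035]
force: [0.3, 0.6, 2.5]
opening: 0.1
```

```bash
python3 - <<'E'
from h import *
s=ctrl.state()
p,d=ctrl.camera('scene'); save('scene8',p[80:320,100:420])
R=Rn.from_euler('xyz',s['tool_rot']).as_matrix(); print(w2c(s['eef_pos']),s['force'],s['tool_rot'])
for t in np.arange(.3,-.05,-.1): print(t.round(2),np.round(arc(t)),(R.T@(c2w(arc(t))-s['eef_pos'])/1000).round(3))
E
```

```text
[-33.09860321  -0.83784418 117.40113347] [0.33226602 0.58193706 2.52310714] [-3.14042247 -0.01325846  3.03492618]
0.3 [-28.   0. 126.] [-0.005  0.001 -0.009]
0.2 [-32.   0. 116.] [-0.001  0.001  0.002]
0.1 [-34.   0. 105.] [0.001 0.001 0.012]
-0.0 [-36.   0.  94.] [0.002 0.001 0.023]
```

View pics/scene8.png

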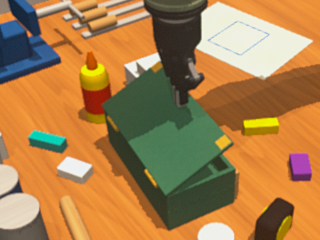

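>>> {"method": "move_arm", "body": {"targets": [[[0.001, 0, 0.006], [0, 0, 0], 1], [[0.001, 0, 0.011], [0, 0, 0], 1], [[0.002, 0, 0.016], [0, 0, 0], 1], [[0.002, 0, 0.021], [0, 0, 0], 1], [[0.002, 0, 0.024], [0, 0, 0], 1]]}}

```text
time: 9.3
eef_pos: [579.5, -71.4, 91.1]
tool_rot: [-3.14, -0.016, 3.035]
force: [-0.5, 0.7, 1.9]
opening: 0.0
```

```bash
python3 - <<'E'
from h import *
s=ctrl.state()
p,d=ctrl.camera('scene'); save('scene9',p[80:320,100:420])
print(w2c(s['eef_pos']),s['force'],s['tool_rot'])
E
```

```text
[-36.74826386  -0.92051964  91.12704359] [-0.52227597  0.66610138  1.90212884] [-3.14019458 -0.01590188  3.03491964]
```

View pics/scene9.png

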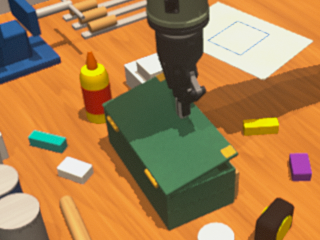

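>>> {"method": "move_arm", "body": {"targets": [[[0, 0, 0.002], [0, 0, 0], 1], [[0, 0, 0.004], [0, 0, 0], 1], [[0, 0, 0.005], [0, 0, 0], 1], [[0, 0, 0.006], [0, 0, 0], 1], [[0, 0, 0.006], [0, 0, 0], 1]]}}

```text
time: 9.77
eef_pos: [579.2, -71.4, 84.7]
tool_rot: [-3.14, -0.016, 3.035]
force: [-0.3, -0.4, 0.4]
opening: -0.4
```

```bash
python3 - <<'E'
from h import *
s=ctrl.state()
p,d=ctrl.camera('scene'); save('scene10',cv2.resize(p[80:320,100:420],(800,600)))
print(w2c(s['eef_pos']),s['force'],s['tool_rot'])
E
```

```text
[-36.98380861  -0.86873369  84.72563399] [-0.34977009 -0.42690799  0.39029466] [-3.14018599 -0.01633304  3.03504097]
```

View pics/scene10.png

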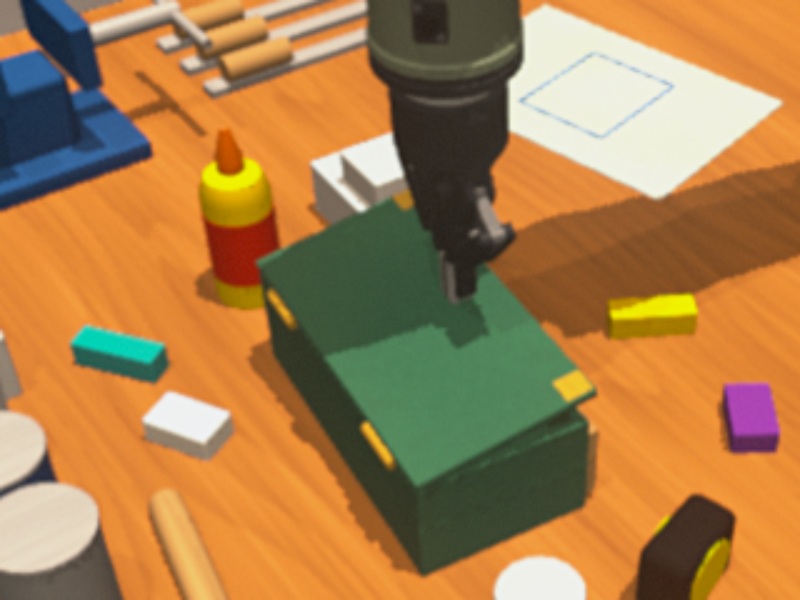

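```bash
python3 - <<'E'
from h import *
i=ctrl.camera_info('scene'); p,d=ctrl.camera('scene'); np.savez('scene10.npz',p=p,d=d)
V,U=np.mgrid[0:480,0:640]
L=(world(i,U,V,d)-C0)@RC
P=p.astype(int);green=(P[...,1]>P[...,0]*1.25)&(P[...,1]>P[...,2]*1.05)&(d>0)
m=green&(abs(L[...,0])<120)&(abs(L[...,1])<140)&(L[...,2]>88)&(L[...,2]<160)
q=L[m];print(len(q))
A=np.c_[q[:,:2],np.ones(len(q))]
for _ in range(5):
    k,*_r=np.linalg.lstsq(A,q[:,2],rcond=None); r=q[:,2]-A@k; keep=abs(r)<3; A=A[keep];q=q[keep]
print(k,len(q),'angle',np.arctan(-k[0]),'z at x=65',k@[65,0,1],'edge',k@[-72,0,1], 'at tip',k@[-37-9,0,1])
for (u,v) in [(284,199),(284,196),(284,192),(282,185),(284,203)]: print(u,v,L[v,u].round(1),p[v,u])
print(ctrl.state()['q'].round(3),ctrl.state()['eef_pos'])
E
```

```text
7518
[-1.64437460e-01  6.84007317e-04  1.05073458e+02] 7281 angle 0.16297893817526704 z at x=65 94.38502303360933 edge 116.91295498890639 at tip 112.63758104118578
284 199 [-32.7   4.7 114.1] [56 58 48]
284 196 [-28.7  12.8 128.3] [37 34 28]
284 192 [-29.9  11.  135.4] [42 39 31]
282 185 [-29.3   5.7 147.2] [44 40 35]
284 203 [-30.1   9.2 109.4] [52 82 58]
[-0.066  0.62   0.126  1.801 -0.107  0.744  1.58 ] [579.34313897 -71.38266099  84.86612006]
```

```bash
python3 - <<'E'
from h import *
i=ctrl.camera_info('scene'); f=np.load('scene4.npz'); d=f['d']
V,U=np.mgrid[0:480,0:640]
W=world(i,U,V,d)
for v in range(50,80,3): print(v,[tuple(W[v,u].round().astype(int).tolist()) for u in (350,354,358)],f['p'][v,354])
print(ctrl.state())
E
```

```text
50 [(447, -72, 346), (444, -65, 348), (448, -52, 354)] [53 36 27]
53 [(444, -74, 340), (442, -67, 342), (448, -51, 350)] [59 42 33]
56 [(444, -74, 335), (440, -69, 336), (432, -69, 333)] [58 43 33]
59 [(444, -73, 330), (439, -69, 330), (435, -64, 331)] [55 39 29]
62 [(443, -75, 324), (440, -67, 326), (436, -63, 327)] [57 43 31]
65 [(444, -72, 321), (441, -67, 322), (431, -68, 318)] [56 39 31]
68 [(442, -75, 314), (441, -66, 317), (435, -63, 317)] [57 43 30]
71 [(444, -72, 310), (438, -69, 310), (430, -68, 307)] [69 57 50]
74 [(59, -516, 0), (48, -512, -2), (37, -508, -3)] [205 127  67]
77 [(72, -500, 2), (59, -499, -1), (51, -492, -1)] [228 137  57]
{'time': 9.8667, 'q': array([-0.06646845,  0.61992937,  0.12566948,  1.80051141, -0.10732731,
        0.74391165,  1.58049416]), 'dq': array([ 0.00130313, -0.00221143, -0.00033654,  0.00028268,  0.00036852,
       -0.00156777, -0.00023313]), 'tau': array([ 6.71261878e-03, -9.23144603e+01,  6.26021951e+00, -2.85322577e+01,
        1.84741581e-02,  9.76389321e-02,  1.79836974e-03]), 'eef_pos': array([579.34313897, -71.38266099,  84.86612006]), 'tool_rot': array([-3.14018652, -0.01604433,  3.03499422]), 'force': array([-0.13309532, -0.32325607,  0.12775018]), 'moment': array([-0.00382244, -0.02715882,  0.02200893]), 'opening': 0.0968962315920903}
```

```bash
python3 - <<'E'
from h import *
i=ctrl.camera_info('scene'); f=np.load('scene10.npz'); d=f['d']
V,U=np.mgrid[0:480,0:640]
L=(world(i,U,V,d)-C0)@RC
for v in range(170,210,3): print(v,[tuple(L[v,u].round().astype(int).tolist()) for u in (276,279,282,285,288,291)])
save('crop10',cv2.resize(f['p'][140:260,200:360],(800,600),interpolation=cv2.INTER_CUBIC))
E
```

```text
170 [(-18, 8, 185), (-21, 14, 187), (-27, 13, 185), (-33, 11, 181), (-37, 15, 182), (-30, 38, 200)]
173 [(-18, 7, 178), (-20, 14, 182), (-26, 13, 179), (-31, 15, 178), (-22, 43, 200), (-22, 53, 206)]
176 [(-23, -3, 163), (-21, 12, 174), (-27, 12, 172), (-37, 3, 162), (-22, 43, 194), (-20, 56, 203)]
179 [(-24, -6, 154), (-23, 8, 164), (-26, 12, 166), (-22, 32, 181), (-22, 43, 188), (-22, 53, 194)]
182 [(-23, -5, 149), (-22, 9, 159), (-22, 20, 166), (-23, 28, 171), (-22, 42, 181), (-23, 50, 186)]
185 [(-24, -7, 140), (-24, 5, 149), (-29, 6, 147), (-23, 30, 166), (-24, 38, 171), (-35, 28, 161)]
188 [(-24, -6, 135), (-25, 3, 141), (-27, 10, 144), (-33, 9, 141), (-37, 12, 142), (-59, -18, 112)]
191 [(-24, -8, 127), (-24, 3, 134), (-28, 8, 136), (-32, 12, 137), (-37, 12, 135), (-54, -9, 114)]
194 [(-27, -15, 113), (-24, 4, 129), (-28, 6, 128), (-31, 12, 131), (-38, 11, 128), (-50, -2, 114)]
197 [(-25, -11, 110), (-24, 2, 120), (-28, 6, 121), (-32, 11, 123), (-38, 11, 121), (-47, 4, 112)]
200 [(-21, -4, 110), (-26, -2, 110), (-30, 2, 111), (-33, 7, 113), (-39, 8, 112), (-42, 13, 114)]
203 [(-18, 1, 108), (-23, 3, 108), (-27, 7, 109), (-31, 11, 110), (-37, 12, 108), (-41, 14, 109)]
206 [(-15, 8, 108), (-19, 11, 109), (-23, 15, 110), (-27, 18, 110), (-32, 21, 111), (-35, 26, 113)]
209 [(-12, 13, 106), (-17, 15, 106), (-19, 22, 110), (-24, 24, 109), (-29, 26, 109), (-33, 29, 109)]
```

View pics/crop10.png

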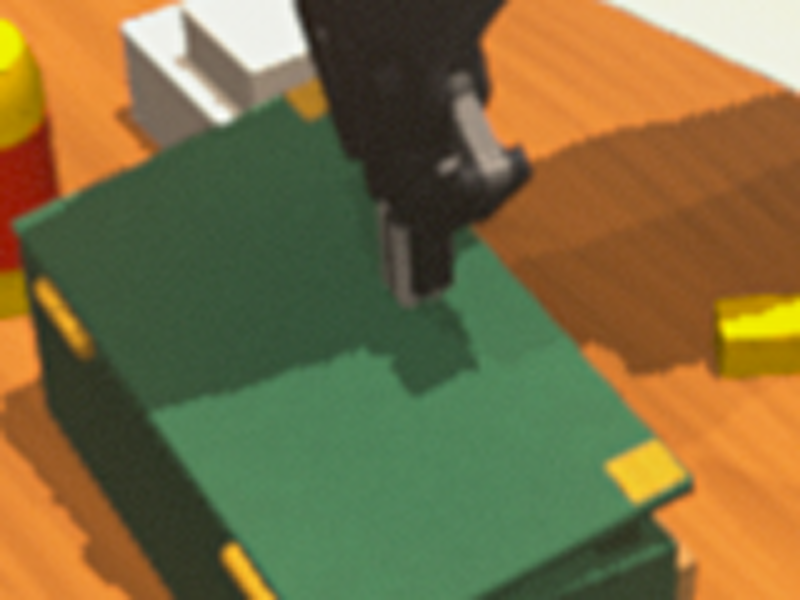

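>>> {"method": "move_arm", "body": {"targets": [[[0, 0, 0.004], [0, 0, 0], 1], [[0, 0, 0.008], [0, 0, 0], 1], [[0, 0, 0.011], [0, 0, 0], 1], [[0, 0, 0.014], [0, 0, 0], 1], [[0, 0, 0.016], [0, 0, 0], 1]]}}

```text
time: 10.28
eef_pos: [578.8, -71.4, 68.3]
tool_rot: [-3.14, -0.017, 3.035]
force: [-1.8, 0.3, 2.0]
opening: -0.2
```

```bash
cat > lid.py <<'E'
from h import *
import sys
def lid(name):
    i=ctrl.camera_info('scene'); p,d=ctrl.camera('scene'); save(name,cv2.resize(p[80:320,100:420],(800,600)))
    V,U=np.mgrid[0:480,0:640]
    L=(world(i,U,V,d)-C0)@RC
    P=p.astype(int);green=(P[...,1]>P[...,0]*1.25)&(P[...,1]>P[...,2]*1.05)&(d>0)
    m=green&(abs(L[...,0])<120)&(abs(L[...,1])<140)&(L[...,2]>87)&(L[...,2]<160)
    q=L[m]; A=np.c_[q[:,:2],np.ones(len(q))]
    for _ in range(5):
        k,*_r=np.linalg.lstsq(A,q[:,2],rcond=None); r=q[:,2]-A@k; keep=abs(r)<3; A=A[keep];q=q[keep]
    print(len(q),'angle',np.arctan(-k[0]),'z at x=65',k@[65,0,1],'edge',k@[-72,0,1])
    s=ctrl.state(); print(round(s['time'],2),w2c(s['eef_pos']).round(1),s['force'].round(1))
lid(sys.argv[1])
E
python3 lid.py scene11
```

```text
6836 angle 0.016278013740693636 z at x=65 94.01586951429367 edge 96.246154389217
10.33 [-37.4  -0.9  68.1] [-0.3 -0.6 -0.2]
```

Lid nearly flat (0.016 rad). A bit more until it bears.

>>> {"method": "move_arm", "body": {"targets": [[[0, 0, 0.001], [0, 0, 0], 1], [[0, 0, 0.002], [0, 0, 0], 1], [[0, 0, 0.003], [0, 0, 0], 1], [[0, 0, 0.003], [0, 0, 0], 1], [[0, 0, 0.003], [0, 0, 0], 1]]}}

```text
time: 10.75
eef_pos: [578.9, -71.4, 66.5]
tool_rot: [-3.14, -0.016, 3.035]
force: [-9.7, 2.5, 27.2]
opening: -0.3
```

```bash
python3 lid.py scene12
```

```text
6797 angle -0.0003402183421405491 z at x=65 94.05553939852382 edge 94.00892948385223
10.8 [-37.2  -0.9  66.5] [-8.9  0.9 27.4]
```

>>> {"method": "move_arm", "body": {"targets": [[[0, 0, -0.01], [0, 0, 0], 1], [[0, 0, -0.03], [0, 0, 0], 1], [[0.01, 0, -0.06], [0, 0, 0], 1], [[0.04, 0, -0.1], [0, 0, 0], 1], [[0.07, 0, -0.13], [0, 0, 0], 1]]}}

```text
time: 11.22
eef_pos: [517.4, -64.7, 192.2]
tool_rot: [-3.14, -0.016, 3.035]
force: [0.1, 1.5, 1.5]
opening: 0.1
```

>>> {"method": "move_arm", "body": {"targets": [[[0.03, 0.03, -0.01], [0, 0, 0], 1], [[0.06, 0.06, -0.02], [0, 0, 0], 1], [[0.08, 0.09, -0.02], [0, 0, 0], 1], [[0.1, 0.12, -0.02], [0, 0, 0], 1], [[0.1, 0.15, -0.02], [0, 0, 0], 1]]}}

```text
time: 11.63
eef_pos: [431.4, 96.5, 214.4]
tool_rot: [-3.141, -0.015, 3.035]
force: [3.2, 0.2, 1.5]
opening: 0.0
```

```bash
python3 lid.py scene13; python3 - <<'E'
from h import *
i=ctrl.camera_info('top'); p,d=ctrl.camera('top'); save('top13',cv2.resize(p[170:330,240:540],(800,427),interpolation=cv2.INTER_CUBIC))
V,U=np.mgrid[0:480,0:640]; L=(world(i,U,V,d)-C0)@RC
for lo,hi in((-120,-10),(10,120)):
    for n,m in (('top',abs(L[...,2]-67)<4),('lowface',(L[...,2]<60)&(L[...,2]>12))):
        q=L[m&(L[...,1]>lo)&(L[...,1]<hi)&(L[...,0]<-55)&(L[...,0]>-120)&(d>0)]; print(n,len(q),np.percentile(q[:,0],[2,50,98]).round(1) if len(q) else '')
i=ctrl.camera_info('wrist'); p,d=ctrl.camera('wrist'); save('wrist13',p)
L=(world(i,U,V,d)-C0)@RC
for lo,hi in((-120,-10),(10,120)):
    q=L[(L[...,2]>12)&(L[...,2]<60)&(L[...,1]>lo)&(L[...,1]<hi)&(L[...,0]<-55)&(L[...,0]>-120)&(d>0)]; print('wrist face',len(q),np.percentile(q[:,0],[2,50,98]).round(1) if len(q) else '')
print(ctrl.state()['force'].round(1))
E
```

```text
7299 angle 0.0008989890416188712 z at x=65 93.98653761284125 edge 94.10969914472197
11.68 [-200.2  156.4  214.4] [-0.7  9.2 -1. ]
top 248 [-76.9 -72.5 -68.2]
lowface 163 [-77.3 -76.  -75.1]
top 257 [-76.4 -72.6 -68.6]
lowface 173 [-77.3 -76.4 -75.7]
wrist face 2446 [-77.4 -75.9 -74.9]
wrist face 2208 [-76.4 -75.4 -73.9]
[-0.2 -0.8  0.3]
```

View pics/scene13.png

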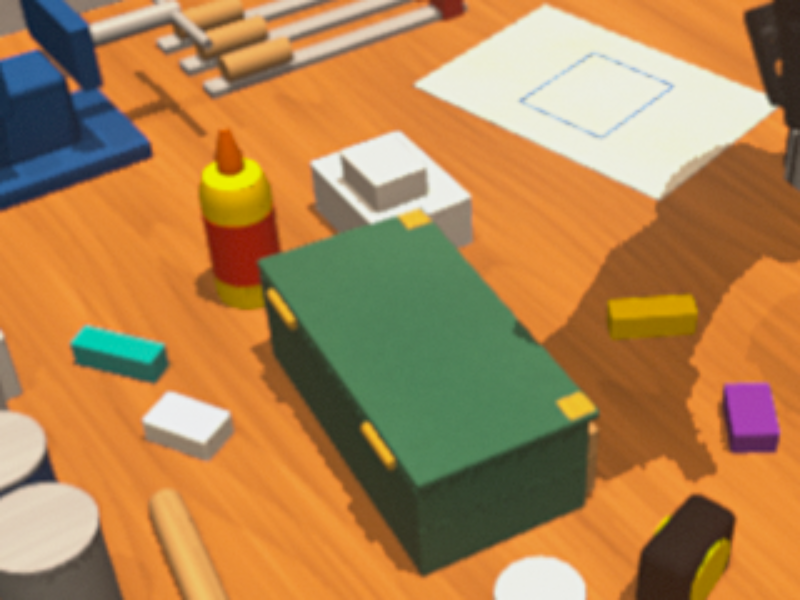

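View pics/top13.png

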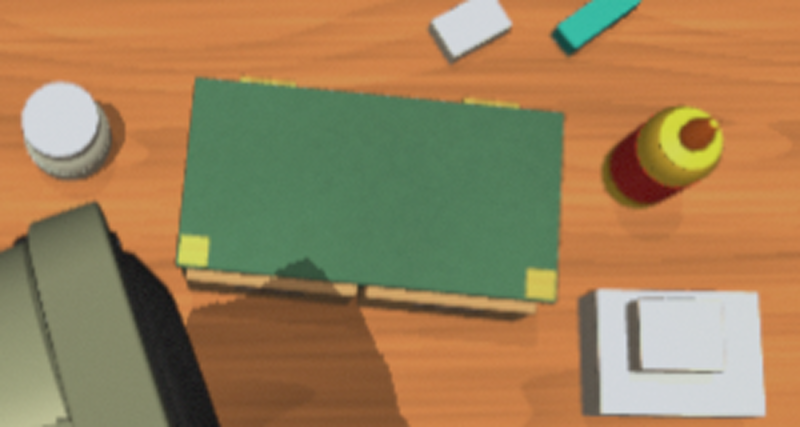

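View pics/wrist13.png

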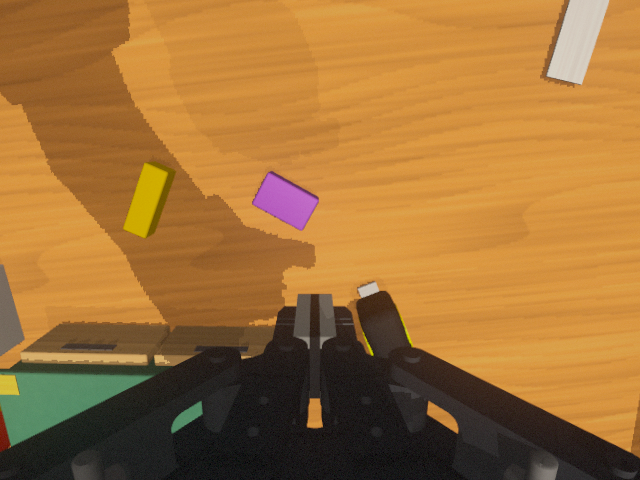

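```bash
python3 -c "
from rig import ctrl
s=ctrl.state(); print(s['time'],s['force'],s['dq'].round(3)); print(ctrl.sign_off())"
```

```text
11.7833 [-0.20420815 -0.79151366  0.29277062] [0.044 0.002 0.037 0.013 0.005 0.002 0.031]
the job is handed in; nothing more can be done
None
```

The chest is closed and the job is handed in at about 11.8 s. I pushed the left drawer home with closed fingertips, then the right. After that I reached over behind the lid and walked it down slowly until it lay flat.

**Last checks:**
- **Lid:** it measures about 0.001 rad, with its top at 94 mm, as specified for shut. The pressing force rose to about 27 N on the final push, so it was bearing on the chest. I then backed off.
- **Drawers:** each came up against a hard stop, at about 16 N (left) and 26 N (right). Their faces measure 75–76.5 mm in front of the chest's centre against the nominal 77 mm, so they are home within calibration.
- **Bystanders:** by eye in the before and after pictures, the glue bottle, filler jar, foam model and tape measure look unmoved; I did not measure them. The arm was clear of everything.
- **Sanding block and offcut:** both were in place in the well in the last clear views before closing. They cannot be seen now that the lid is shut.

**Disagreement:** the reported TCP height was about 26 mm lower than where the cameras saw the fingertips. I first noticed this when the lid still stood at 0.16 rad although the reading put the tip below its shut height. I finished closing by camera and force instead. It also means the drawers were pushed near the top of their fronts, at about 60 mm.

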